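# Roll the water drum neck-up and stopper it

### The arm

A 6-joint arm with a two-finger parallel gripper is mounted at the origin on the work surface. World frame = base frame: x ahead of the robot, y to its left, z up, the work surface at z = 0. Lengths are in mm, angles in rad, forces in N, time in s.
With the tool pointing down it reaches from about 350 to 775 mm from the base axis. Payload 7.3 kg.
Tool frame: the origin (TCP) lies at the very end of the fingers, on their centre line; the grasp point (between the pads) lies 19 mm behind it; z points along the fingers, y is the line along which they close (so a half turn about z gives the same grasp; the last joint's range is limited). The gripper opens to 92 mm and grips with 3 to 60 N. Pads are 19 mm wide; open, the fingers measure 130 mm over their backs; the gripper's body (75 mm by 190 mm) begins 47 mm behind the grasp point.
Start: joints at [1.152, 0.342, 1.524, -0, 1.275, -0.146], TCP at [141.436, 505.613, 190.641] pointing down, gripper open.
Joint ranges: [-2.53, 2.53], [-0.77, 2.02], [0.04, 2.7], [-1, 4.14], [0.28, 2.66], [-3.11, 3.11]. Speed limits (rad/s): [2.57, 2.57, 3.14, 3.14, 3.14, 3.14].

### API

Orientations are given as [roll, pitch, yaw] about the fixed x, y, z axes, in that order (R = Rz(yaw) Ry(pitch) Rx(roll)).
In Python, from plant import bot gives the robot as it stands.
- The arm moves only by the tool send_rows, never from a script. Its argument "rows" is a list of rows, each an object of numbers: "x", "y", "z": the shift along the tool's x, y, z in units of 0.2 m (1.0 is 0.2 m); "ax", "ay", "az": the turn, a rotation vector about the tool's x, y, z in units of 60 degrees (1.0 is 60 degrees); "jaw": the opening, from -1 (shut) to 1 (fully open), so that 0 is half open. In form: [{"x": .., "y": .., "z": .., "ax": .., "ay": .., "az": .., "jaw": ..}, ...]. A call has exactly 10 rows; each row is the pose to reach, as a shift and turn from the pose commanded when the call began, along the tool's axes at that moment; what a row does not reach only later rows make up. A row lasts 1/8 s, in which the tool goes at most 62.5 mm and 10.7 degrees, less where a joint would pass 70% of its speed; a pose out of reach is approached as far as the arm can. A call with a number of a shift or a turn outside -1 to 1 is refused whole. A call with a gripper value outside its range is refused whole. The fingers move at their own pace and stop on an object; the grip force is fixed at half the most. Time passes only in rows, so rows that repeat a pose let the fingers close, or fill a call up. It gives the time, the measured TCP pose, the force, the opening and the grip force at its end, in the units of the state.
- bot.get_obs(): the state, without advancing time (a new reading comes with each control period).
- bot.capture(name): name is "side" or "top" or "wrist"; returns (picture, depth): 480x640x3 uint8, red, green, blue; 480x640 float32, mm along the optical axis (not along the pixel's ray), 0 where there is no reading.
- bot.camera_model(name): a dict with "vertical_fov" (degrees; the focal length in pixels is half the picture's height over the tangent of half this angle, whatever the lens; pixels are square), "cx", "cy" (the principal point, pixels), "R" (3x3) and "t" (3): a world point X has camera coordinates R X + t; the wrist camera has in their place "T_tool_cam" (4x4, takes a point from camera to tool coordinates, whose origin is the TCP and whose axes are the flange's). Camera axes: x right, y down, z forward; pixel columns grow to the right and rows downward; lengths in mm; the calibration is good to about 2 mm. A picture is of the moment at which its call begins: read the wrist's pose just before it. camera_model takes no time and is no camera call.
- bot.close_job(): hands the job in; it is judged then, once.
The state is a dict: "time": time; "joint_positions": joint angles; "dq": joint speeds; "tau": joint torques, N m; "tool_pos": TCP position; "tcp_rot": TCP orientation; "contact_force": force on the tool from outside, world axes, zero at the start; "moment": the same for the moment, N m; "grip_width": finger opening in mm; "finger_force": force on a finger pad.
Only numpy, scipy, OpenCV 4.12 (cv2) and the standard library are available. Lean on these libraries where they do the work, as an engineer would, in place of code of your own. Each camera call takes 0.05 s, during which the arm holds its last target. There are 200 camera calls.

### The job

The small aluminium water drum has rolled over in its cradle: roll it back until its filler neck points straight up, then take the narrower of the two wood-handled stoppers (the one that fits), lower it gently into the neck, narrow end first, until its flange rests on the rim all round, and let go. Leave the drum standing neck-up, do not ram it, and leave the other stopper, the lantern, the bangle stand and the pliers where they are.

Things in the scene. Friction and masses are not known exactly. Their poses are not given: they have to be found in the camera images.
- drum (a joint): Roll angle (rad) of the drum about its own level long axis on the rollers: 0 = neck straight up; positive = neck leans towards the cradle's +y side (range -1.2 to 1.2). It turns stiffly (about 0.25 N m) and stays where it is left.
- drum_mouth (a point): Centre of the neck's open mouth, in the rim's plane; moves with the drum. z points out of the neck, x along the drum's long axis, which passes 95 mm behind this point along -z. The neck is a round tube, outer diameter 48 mm, inner 40 mm, standing 45 mm out of the drum's side at mid-length; bore 45 mm deep. With the neck up, the rim is 163 mm above the shelf.
- cradle: Dark steel roller cradle, fixed to the shelf, 150 mm (x, along the drum's axis) by 110 mm (y), 27 mm high. Origin at the centre of its underside. It carries the drum: an aluminium cylinder of diameter 100 mm, 166 mm long, its level axis 68 mm above the shelf, centred over the cradle.
- stopper: The stopper that fits: a solid of revolution 100 mm tall, standing loose on its narrow end. From below: cork plug 38 mm long tapering from 30 mm diameter at the foot to 36.4 mm; wooden flange 54 mm diameter, 8 mm thick; wooden grip cylinder 30 mm diameter, 54 mm long. Origin at the centre of its foot, z up along its axis. About 0.12 kg.
- stopper_seat (a point): Point on the stopper's axis at the underside of the flange, 38 mm above its foot, z up along its axis; meets drum_mouth when the stopper is fully home.
- wide_stopper: Bystander: similar stopper, too wide for the neck (plug 42 to 49 mm diameter, flange 64 mm, same heights and grip), standing loose. Origin at the centre of its foot.
- lantern: Bystander: upright loose cylindrical LED lantern, diameter 68 mm, 160 mm tall, button on top. Origin at the centre of its underside.
- bangle_stand: Bystander: loose glass bangle stand, base 76 mm diameter, bangles up to 50 mm high with diameter 69 mm, above them a 24 to 30 mm post to 140 mm height. Origin at the centre of its underside.
- pliers: Bystander: loose pliers with grey plastic handles lying flat, 155 mm long (along its x, from -75 to +80 mm), about 60 mm wide over the handles, 16 mm high. Origin on the shelf between the handles.
Not all that is in view belongs to the job. What is shaped like the stopper but blue or turquoise is not meant.

How it is judged:
By the outcome, as a careful person would: the job done as asked, in the order asked, and still so for the second after the job is handed in, with the robot touching nothing.
It also fails if it takes over 69 s, if anything falls off the work surface, if the arm or the gripper's body presses on something with over 40 N, if the wrist force passes 120 N, or if a joint passes its speed limit or range.

## Working session

There is one attempt and no reset: what is moved stays moved. The work goes in short steps, Python scripts to look and compute and a tool call to move; the robot and the scene stay as the last step left them, time stands still between calls to the robot, and variables do not carry over. Pictures are saved under pics/ and viewed, at most 10 in all, crops included, and the job is handed in when it is done.

Besides the shell and the picture viewer there is one more tool, called after "Request:" as name([rows], argument=value, ...), one row to a line, values as JSON. send_rows: Moves the arm, as the interface text tells. Its arguments: {"type":"object","properties":{"rows":{"type":"array","items":{"type":"object","properties":{"x":{"type":"number","minimum":-1,"maximum":1},"y":{"type":"number","minimum":-1,"maximum":1},"z":{"type":"number","minimum":-1,"maximum":1},"ax":{"type":"number","minimum":-1,"maximum":1},"ay":{"type":"number","minimum":-1,"maximum":1},"az":{"type":"number","minimum":-1,"maximum":1},"jaw":{"type":"number"}}}}},"required":["rows"]}

```bash
mkdir -p pics; ls; cat > h.py <<'E'
import numpy as np,cv2
from plant import bot
from scipy.spatial.transform import Rotation as Ro
def cap(n,f=None):
    o=bot.get_obs();p,d=bot.capture(n)
    np.savez('%s.npz'%n,p=p,d=d,pos=o['tool_pos'],rot=o['tcp_rot'])
    if f: cv2.imwrite('pics/'+f,p[:,:,::-1])
    return p,d
def cloud(n):
    z=np.load('%s.npz'%n);m=bot.camera_model(n);d=z['d']
    f=240/np.tan(np.radians(m['vertical_fov'])/2)
    v,u=np.mgrid[:480,:640]
    c=np.stack([(u-m['cx'])/f*d,(v-m['cy'])/f*d,d],-1)
    if 'R' in m: w=(c-np.array(m['t']))@np.array(m['R'])
    else:
        T=np.array(m['T_tool_cam']);t=c@T[:3,:3].T+T[:3,3]
        w=t@Ro.from_euler('xyz',z['rot']).as_matrix().T+z['pos']
    w[d==0]=np.nan
    return z['p'],w
E
python3 - <<'E'
from h import *
a,_=cap('top','top0.png');b,_=cap('side','side0.png')
print(bot.get_obs()); print(bot.camera_model('top'));print(bot.camera_model('side'));print(bot.camera_model('wrist'))
E
```

```text
pics
{'time': 0.1, 'joint_positions': array([ 1.15201376e+00,  3.42664826e-01,  1.52487302e+00, -5.56294968e-06,
        1.27541248e+00, -1.46020694e-01]), 'dq': array([ 0.00124832, -0.00193194, -0.00378143, -0.00061905, -0.00104214,
       -0.00070021]), 'tau': array([ 6.09530689e-04, -4.32011354e+01, -2.44689882e+01,  7.18527683e-02,
        5.27181511e-02, -7.04833201e-05]), 'tool_pos': array([141.26008662, 505.2303233 , 190.02530031]), 'tcp_rot': array([-3.14024865e+00, -1.92281851e-04,  2.86883227e+00]), 'contact_force': array([0.97652708, 0.89476239, 0.22784939]), 'moment': array([ 0.02262006, -0.04079461, -0.03923791]), 'finger_force': 0.0, 'grip_width': 91.72399161655336}
{'vertical_fov': 55.50263538873779, 'cx': 320.9310087598908, 'cy': 235.8940169674035, 'R': array([[ 0.0160847 , -0.99979815, -0.01203949],
       [-0.99541033, -0.01487572, -0.0945356 ],
       [ 0.09433742,  0.01350481, -0.99544868]]), 't': array([  51.20112585,  482.7066125 , 1122.29799577])}
{'vertical_fov': 46.97299739333068, 'cx': 324.4751871022818, 'cy': 243.65244449037917, 'R': array([[ 0.91225407, -0.40960606,  0.0039229 ],
       [-0.29494799, -0.66347875, -0.68760573],
       [ 0.28425024,  0.62611407, -0.72607367]]), 't': array([-441.20181995,  272.8491847 , 1264.119011  ])}
{'vertical_fov': 61.22364956623319, 'cx': 322.95195217615986, 'cy': 242.88082644907112, 'T_tool_cam': array([[ 1.36726997e-04, -9.65657694e-01, -2.59817626e-01,
         7.06620500e+01],
       [ 9.99999925e-01,  2.26118936e-04, -3.14168460e-04,
         3.84946234e-02],
       [ 3.62128876e-04, -2.59817564e-01,  9.65657653e-01,
        -1.93857920e+02],
       [ 0.00000000e+00,  0.00000000e+00,  0.00000000e+00,
         1.00000000e+00]])}
```

View pics/top0.png

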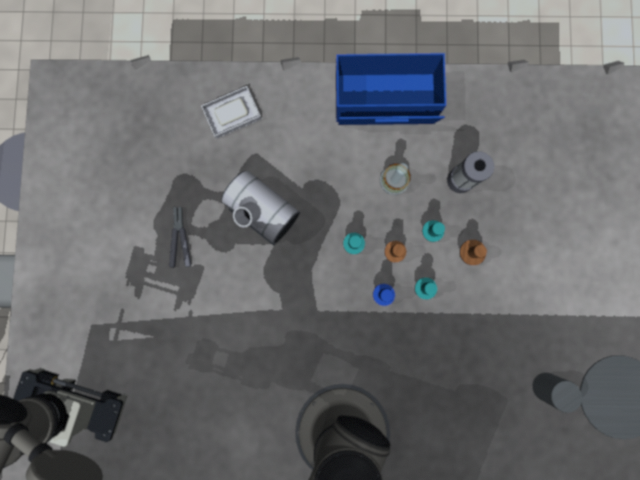

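View pics/side0.png

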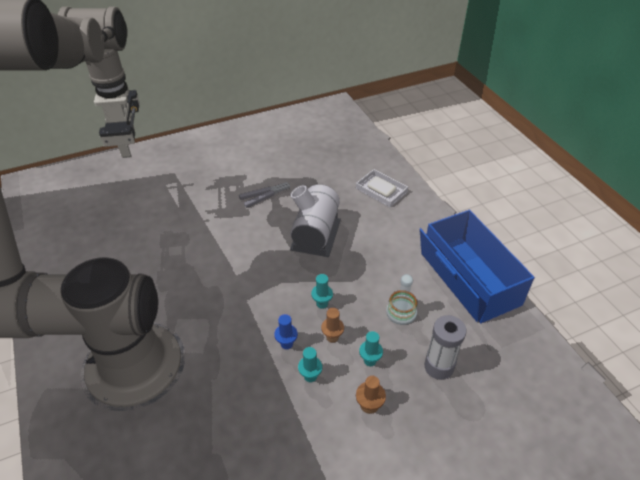

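The two wood-brown stoppers are at top (396,251) and (474,252); the blue and turquoise ones are decoys. The first looks narrower. I'll measure both and confirm with a crop.

```bash
python3 - <<'E'
from h import *
p,w=cloud('top')
cv2.imwrite('pics/c1.png',cv2.resize(p[190:320,330:500,::-1],None,fx=4.5,fy=4.5,interpolation=cv2.INTER_CUBIC))
hsv=cv2.cvtColor(p,cv2.COLOR_RGB2HSV)
for n,(u,v) in dict(A=(396,251),B=(474,252),t1=(354,243),t2=(434,230),b=(384,294),t3=(425,289)).items():
    s=w[v-18:v+18,u-18:u+18].reshape(-1,3);sat=hsv[v-18:v+18,u-18:u+18,1].reshape(-1)
    g=s[(s[:,2]>85)&(s[:,2]<110)]; f=s[(s[:,2]>33)&(s[:,2]<60)&(sat>90)]
    print(n,'grip',g.mean(0).round(1),len(g),np.ptp(g,axis=0).round(),'flange',((f.max(0)+f.min(0))/2).round(1),np.ptp(f,axis=0).round())
# drum
s=w[165:255,215:310].reshape(-1,3); s=s[s[:,2]>40]
print(len(s)); print(np.nanmax(s,0),np.nanmin(s,0))
np.save('drum_top.npy',s)
p,w=cloud('side'); s=w[170:260,280:350].reshape(-1,3);s=s[s[:,2]>40];np.save('drum_side.npy',s);print(len(s),np.nanmax(s,0),np.nanmin(s,0))
# joint fit: axis at z=68, params x0,y0,yaw,roll ; surface cyl r=50 + neck r=24 tube
from scipy.optimize import least_squares
def dist(q,P):
    x0,y0,yaw,r=q
    a=np.array([np.cos(yaw),np.sin(yaw),0]);b=np.array([-np.sin(yaw),np.cos(yaw),0]);k=np.array([0,0,1.])
    n=b*np.sin(r)+k*np.cos(r);e=np.cross(n,a)
    D=P-[x0,y0,68]
    X,N,E=D@a,D@n,D@e
    dc=np.hypot(np.hypot(N,E)-50,np.maximum(abs(X)-83,0))
    rad=np.hypot(N,E); dcap=np.hypot(abs(X)-83,np.maximum(rad-50,0)); dc=np.minimum(dc,dcap)
    R=np.hypot(X,E); out=np.hypot(np.maximum(N-95,0)+np.maximum(40-N,0),R-24); inn=np.hypot(np.maximum(N-95,0)+np.maximum(45-N,0),R-20)
    rim=np.hypot(N-95,np.maximum(abs(R-22)-2,0))
    flo=np.hypot(N-50,np.maximum(R-20,0))
    return np.minimum.reduce([dc,out,inn,rim,flo])
A=np.load('drum_top.npy');B=np.load('drum_side.npy')
for nm,P in dict(top=A,side=B,both=np.vstack([A,B])).items():
    best=None
    for y in np.arange(-1.5,1.6,.5):
        for r in (-1,-.5,.5,1):
            for sg in (0,):
                f=least_squares(dist,[*np.nanmedian(A[:,:2],0),y,r],args=(P,),loss='soft_l1',f_scale=3)
                if best is None or f.cost<best.cost: best=f
    print(nm,best.x,best.cost/len(P),np.median(dist(best.x,P)))
E
```

```text
A grip [ 445.8 -121.8  100.2] 137 [29. 29. 20.] flange [ 445.2 -123.6   49.1] [49. 50. 15.]
B grip [ 446.2 -309.6   99.5] 149 [28. 29. 21.] flange [ 445.8 -311.5   50.9] [59. 61. 18.]
t1 grip [463.7 -20.7 100.2] 129 [28. 28. 20.] flange [463.5 -21.7  50.4] [50. 52. 19.]
t2 grip [ 497.1 -214.   100. ] 143 [28. 29. 19.] flange [ 497.1 -215.1   50. ] [53. 51. 18.]
b grip [340.6 -94.2 100.1] 139 [28. 29. 20.] flange [340.4 -95.7  49.3] [53. 51. 17.]
t3 grip [ 357.5 -195.1   99.9] 148 [28. 29. 22.] flange [ 356.5 -196.2   50.4] [49. 49. 18.]
3098
[631.17714781 299.54377631 164.93293822] [461.01877946 114.66594462  40.23071697]
2375 [634.55982761 288.9658296  165.42563473] [462.09210222 112.73952936  40.45720982]
top [5.47677703e+02 2.07795850e+02 9.13750971e-01 4.98416224e-01] 0.9996833605352767 0.894122187372421
side [5.48860061e+02 2.07235807e+02 9.19507804e-01 4.76565345e-01] 1.466871160094266 1.2264766683797248
both [ 5.48211218e+02  2.07668316e+02 -2.22599646e+00 -4.66392184e-01] 1.2605156258365278 1.1185580530169474
```

View pics/c1.png

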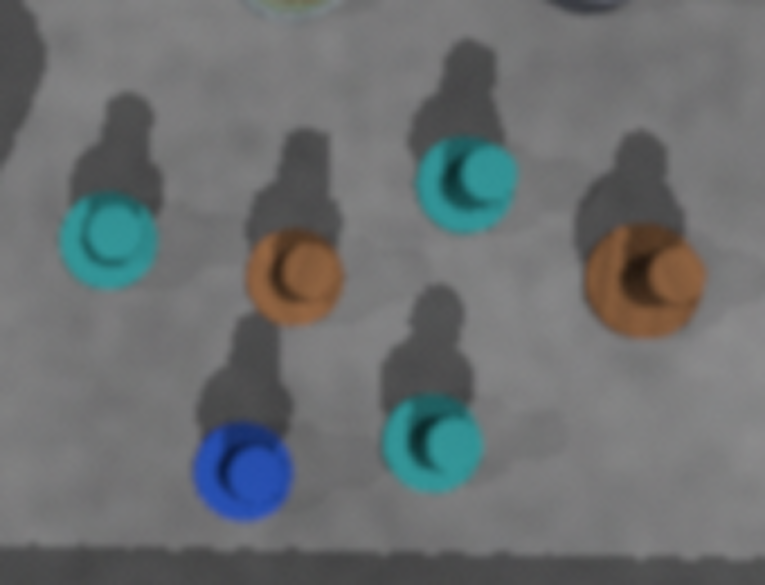

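The crop shows the narrow wooden stopper at (295,277) (flange about 51 mm measured) and the wide one at (645,282) (about 61 mm). So the target is A at world (445,-122). The drum neck leans about 0.48 rad, towards direction (-0.79, 0.61).

The plan is to straddle the neck from above, carry it upright, then squeeze so the pads align it vertically.

```bash
cat >> h.py <<'E'
def plan(*tg):
    """targets (x,y,z,yaw) tool down; prints row units for each from previous"""
    o=bot.get_obs();p=o['tool_pos'];R=Ro.from_euler('xyz',o['tcp_rot'])
    for t in tg:
        Q=Ro.from_euler('xyz',[np.pi,0,t[3]]);d=R.inv().apply(np.array(t[:3])-p)/200
        r=(R.inv()*Q).as_rotvec()/np.radians(60)
        print('xyz',d.round(4),'a',r.round(4));p=np.array(t[:3]);R=Q
E
python3 -c "
from h import *
plan((330,368,250,1.89),(518,231,250,.915),(518,231,137,.915),(548,207.7,137,.915))"
```

```text
xyz [-1.0936 -0.407  -0.2995] a [-1.300e-03  5.000e-04  9.347e-01]
xyz [-0.9454  0.6776  0.    ] a [ 0.     -0.      0.9311]
xyz [ 0.    -0.     0.565] a [0. 0. 0.]
xyz [-0.0009  0.1899  0.    ] a [0. 0. 0.]
```

Request:
send_rows([
  {"x": -0.2, "y": -0.08, "z": -0.1, "az": 0.15, "jaw": 1},
  {"x": -0.4, "y": -0.16, "z": -0.2, "az": 0.3, "jaw": 1},
  {"x": -0.6, "y": -0.24, "z": -0.3, "az": 0.45, "jaw": 1},
  {"x": -0.8, "y": -0.32, "z": -0.3, "az": 0.6, "jaw": 1},
  {"x": -1, "y": -0.4, "z": -0.3, "az": 0.75, "jaw": 1},
  {"x": -1, "y": -0.4, "z": -0.3, "az": 0.93, "jaw": 1},
  {"x": -1, "y": -0.4, "z": -0.3, "az": 0.93, "jaw": 1},
  {"x": -1, "y": -0.4, "z": -0.3, "az": 0.93, "jaw": 1},
  {"x": -1, "y": -0.4, "z": -0.3, "az": 0.93, "jaw": 1},
  {"x": -1, "y": -0.4, "z": -0.3, "az": 0.93, "jaw": 1},
])

```text
schema error: expected keys x, y, z, ax, ay, az, jaw
```

```bash
python3 -c "
from h import *
plan((518,231,250,.915))"
```

```text
xyz [-2.1834 -0.8134 -0.2992] a [-1.0000e-03  1.1000e-03  1.8658e+00]
```

Request:
send_rows([
  {"x": -0.2, "y": -0.08, "z": -0.1, "ax": 0, "ay": 0, "az": 0.15, "jaw": 1},
  {"x": -0.4, "y": -0.16, "z": -0.2, "ax": 0, "ay": 0, "az": 0.3, "jaw": 1},
  {"x": -0.6, "y": -0.24, "z": -0.3, "ax": 0, "ay": 0, "az": 0.45, "jaw": 1},
  {"x": -0.8, "y": -0.32, "z": -0.3, "ax": 0, "ay": 0, "az": 0.6, "jaw": 1},
  {"x": -1, "y": -0.4, "z": -0.3, "ax": 0, "ay": 0, "az": 0.75, "jaw": 1},
  {"x": -1, "y": -0.4, "z": -0.3, "ax": 0, "ay": 0, "az": 0.93, "jaw": 1},
  {"x": -1, "y": -0.4, "z": -0.3, "ax": 0, "ay": 0, "az": 0.93, "jaw": 1},
  {"x": -1, "y": -0.4, "z": -0.3, "ax": 0, "ay": 0, "az": 0.93, "jaw": 1},
  {"x": -1, "y": -0.4, "z": -0.3, "ax": 0, "ay": 0, "az": 0.93, "jaw": 1},
  {"x": -1, "y": -0.4, "z": -0.3, "ax": 0, "ay": 0, "az": 0.93, "jaw": 1},
])

```text
time: 1.35
tool_pos: [312.2, 374.9, 250.6]
tcp_rot: [3.142, -0.0, 1.897]
contact_force: [0.7, -1.0, 1.0]
grip_width: 91.8
finger_force: 0.0
```

```bash
python3 -c "
from h import *
plan((518,231,250,.915))"
```

```text
xyz [-1.0113  0.7446  0.0031] a [-0.000e+00 -1.000e-04  9.375e-01]
```

Request:
send_rows([
  {"x": -0.2, "y": 0.15, "z": 0, "ax": 0, "ay": 0, "az": 0.15, "jaw": 1},
  {"x": -0.4, "y": 0.3, "z": 0, "ax": 0, "ay": 0, "az": 0.3, "jaw": 1},
  {"x": -0.6, "y": 0.45, "z": 0, "ax": 0, "ay": 0, "az": 0.45, "jaw": 1},
  {"x": -0.8, "y": 0.6, "z": 0, "ax": 0, "ay": 0, "az": 0.6, "jaw": 1},
  {"x": -1, "y": 0.745, "z": 0, "ax": 0, "ay": 0, "az": 0.75, "jaw": 1},
  {"x": -1, "y": 0.745, "z": 0, "ax": 0, "ay": 0, "az": 0.937, "jaw": 1},
  {"x": -1, "y": 0.745, "z": 0, "ax": 0, "ay": 0, "az": 0.937, "jaw": 1},
  {"x": -1, "y": 0.745, "z": 0, "ax": 0, "ay": 0, "az": 0.937, "jaw": 1},
  {"x": -1, "y": 0.745, "z": 0, "ax": 0, "ay": 0, "az": 0.937, "jaw": 1},
  {"x": -1, "y": 0.745, "z": 0, "ax": 0, "ay": 0, "az": 0.937, "jaw": 1},
])

```text
time: 2.6
tool_pos: [517.1, 233.0, 250.8]
tcp_rot: [3.141, -0.0, 0.916]
contact_force: [0.2, 0.5, 0.5]
grip_width: 91.8
finger_force: 0.0
```

```bash
cat > fit.py <<'E'
from h import *
from scipy.optimize import least_squares
def dist(q,P):
    x0,y0,yaw,r=q
    a=np.array([np.cos(yaw),np.sin(yaw),0]);b=np.array([-np.sin(yaw),np.cos(yaw),0]);k=np.array([0,0,1.])
    n=b*np.sin(r)+k*np.cos(r);e=np.cross(n,a);D=P-[x0,y0,68]
    X,N,E=D@a,D@n,D@e;rad=np.hypot(N,E)
    dc=np.minimum(np.hypot(rad-50,np.maximum(abs(X)-83,0)),np.hypot(abs(X)-83,np.maximum(rad-50,0)))
    R=np.hypot(X,E); out=np.hypot(np.maximum(N-95,0)+np.maximum(40-N,0),R-24); inn=np.hypot(np.maximum(N-95,0)+np.maximum(45-N,0),R-20)
    return np.minimum.reduce([dc,out,inn,np.hypot(N-95,np.maximum(abs(R-22)-2,0)),np.hypot(N-50,np.maximum(R-20,0))])
def fit(P,r0=.48):
    f=least_squares(dist,[548,207.7,.915,r0],args=(P,),loss='soft_l1',f_scale=2)
    print('fit',f.x.round(3),len(P),np.median(dist(f.x,P)).round(2),'unmod wild',(dist(f.x,P)>8).mean().round(3));return f.x
def seg(w,zmax=175):
    c=w.reshape(-1,3);d=c-[548,207.7,0];a=np.array([.61,.793,0]);b=np.array([-.793,.61,0])
    return c[(c[:,2]>60)&(c[:,2]<zmax)&(abs(d@a)<95)&(abs(d@b)<85)]
E
python3 - <<'E'
from fit import *
cap('wrist','w1.png');p,w=cloud('wrist');fit(seg(w));plan((518,231,137,.915))
E
```

```text
fit [5.44642e+02 2.08169e+02 9.13000e-01 4.59000e-01] 21386 0.56 unmod wild 0.0
xyz [-0.0051  0.0088  0.5689] a [ 0.0001 -0.0003  0.0002]
```

View pics/w1.png

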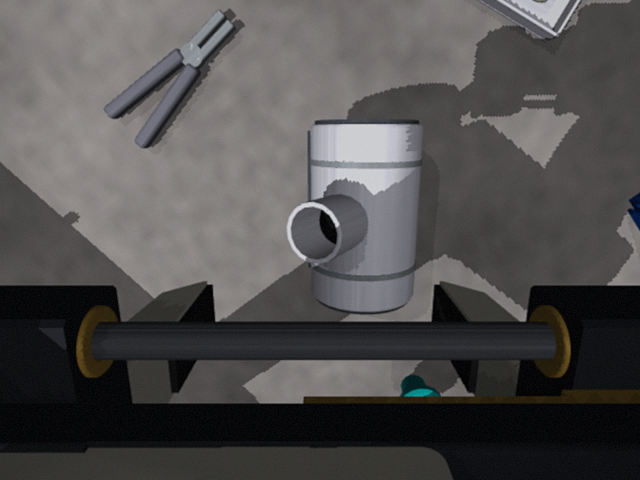

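The picture shows the leaning neck mouth at (315,232), between the open fingers (columns 205–435). I'm going down.

Request:
send_rows([
  {"x": 0, "y": 0.005, "z": 0.1, "ax": 0, "ay": 0, "az": 0, "jaw": 1},
  {"x": 0, "y": 0.005, "z": 0.2, "ax": 0, "ay": 0, "az": 0, "jaw": 1},
  {"x": 0, "y": 0.005, "z": 0.3, "ax": 0, "ay": 0, "az": 0, "jaw": 1},
  {"x": 0, "y": 0.005, "z": 0.4, "ax": 0, "ay": 0, "az": 0, "jaw": 1},
  {"x": 0, "y": 0.005, "z": 0.46, "ax": 0, "ay": 0, "az": 0, "jaw": 1},
  {"x": 0, "y": 0.005, "z": 0.5, "ax": 0, "ay": 0, "az": 0, "jaw": 1},
  {"x": 0, "y": 0.005, "z": 0.53, "ax": 0, "ay": 0, "az": 0, "jaw": 1},
  {"x": 0, "y": 0.005, "z": 0.555, "ax": 0, "ay": 0, "az": 0, "jaw": 1},
  {"x": 0, "y": 0.005, "z": 0.565, "ax": 0, "ay": 0, "az": 0, "jaw": 1},
  {"x": 0, "y": 0.005, "z": 0.565, "ax": 0, "ay": 0, "az": 0, "jaw": 1},
])

```text
time: 3.9
tool_pos: [518.3, 232.0, 137.7]
tcp_rot: [3.141, -0.0, 0.914]
contact_force: [0.6, 0.4, 0.0]
grip_width: 92.0
finger_force: 0.0
```

```bash
python3 -c "
from h import *
plan((547,208,138,.915))"
```

```text
xyz [-0.0072  0.1869 -0.0013] a [ 0.0001 -0.0003 -0.0012]
```

Now I move to the axis plane with the opening narrowed to about 66 mm.

Request:
send_rows([
  {"x": 0, "y": 0.02, "z": 0, "ax": 0, "ay": 0, "az": 0, "jaw": 0.8},
  {"x": 0, "y": 0.04, "z": 0, "ax": 0, "ay": 0, "az": 0, "jaw": 0.7},
  {"x": -0.007, "y": 0.06, "z": 0, "ax": 0, "ay": 0, "az": 0, "jaw": 0.6},
  {"x": -0.007, "y": 0.08, "z": 0, "ax": 0, "ay": 0, "az": 0, "jaw": 0.5},
  {"x": -0.007, "y": 0.1, "z": 0, "ax": 0, "ay": 0, "az": 0, "jaw": 0.45},
  {"x": -0.007, "y": 0.12, "z": 0, "ax": 0, "ay": 0, "az": 0, "jaw": 0.45},
  {"x": -0.007, "y": 0.14, "z": 0, "ax": 0, "ay": 0, "az": 0, "jaw": 0.45},
  {"x": -0.007, "y": 0.16, "z": 0, "ax": 0, "ay": 0, "az": 0, "jaw": 0.45},
  {"x": -0.007, "y": 0.175, "z": 0, "ax": 0, "ay": 0, "az": 0, "jaw": 0.45},
  {"x": -0.007, "y": 0.187, "z": 0, "ax": 0, "ay": 0, "az": 0, "jaw": 0.45},
])

```text
time: 5.15
tool_pos: [547.1, 207.9, 137.6]
tcp_rot: [-3.141, -0.0, 0.914]
contact_force: [0.1, -0.2, 0.3]
grip_width: 66.1
finger_force: 0.0
```

Request:
send_rows([
  {"x": 0, "y": 0, "z": 0, "ax": 0, "ay": 0, "az": 0, "jaw": 0.3},
  {"x": 0, "y": 0, "z": 0, "ax": 0, "ay": 0, "az": 0, "jaw": 0.2},
  {"x": 0, "y": 0, "z": 0, "ax": 0, "ay": 0, "az": 0, "jaw": 0.1},
  {"x": 0, "y": 0, "z": 0, "ax": 0, "ay": 0, "az": 0, "jaw": 0.05},
  {"x": 0, "y": 0, "z": 0, "ax": 0, "ay": 0, "az": 0, "jaw": 0.0},
  {"x": 0, "y": 0, "z": 0, "ax": 0, "ay": 0, "az": 0, "jaw": 0.0},
  {"x": 0, "y": 0, "z": 0, "ax": 0, "ay": 0, "az": 0, "jaw": 0.0},
  {"x": 0, "y": 0, "z": 0, "ax": 0, "ay": 0, "az": 0, "jaw": 0.0},
  {"x": 0, "y": 0, "z": 0, "ax": 0, "ay": 0, "az": 0, "jaw": 0.0},
  {"x": 0, "y": 0, "z": 0, "ax": 0, "ay": 0, "az": 0, "jaw": 0.0},
])

```text
time: 6.4
tool_pos: [547.0, 208.0, 137.6]
tcp_rot: [-3.142, -0.0, 0.914]
contact_force: [0.8, -0.5, -0.1]
grip_width: 46.2
finger_force: 0.0
```

```bash
python3 - <<'E'
from fit import *
cap('side');p,w=cloud('side')
cv2.imwrite('pics/s2.png',cv2.resize(p[130:260,230:400,::-1],None,fx=4.5,fy=4.5,interpolation=cv2.INTER_CUBIC))
E
```

```text
(no output)
```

View pics/s2.png

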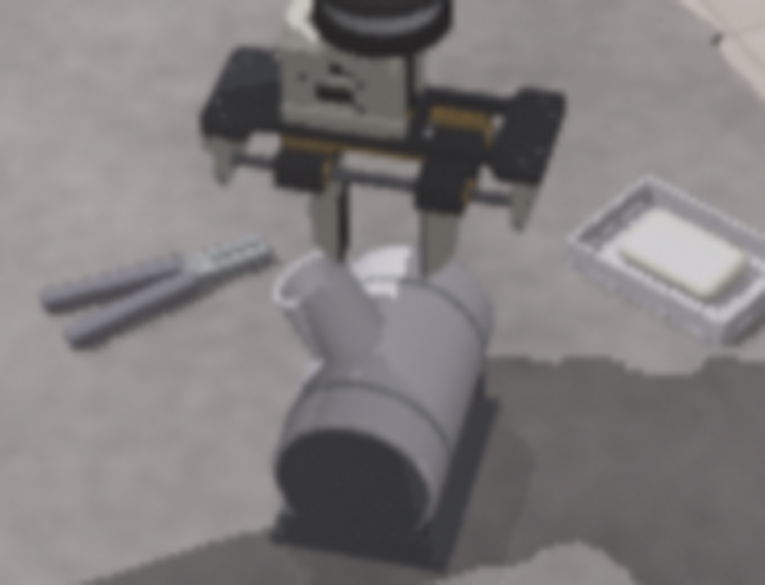

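```bash
python3 - <<'E'
from fit import *
m=bot.camera_model('side');f=240/np.tan(np.radians(m['vertical_fov'])/2)
def pr(X):
    c=np.array(m['R'])@X+m['t'];return ((c[0]/c[2]*f+m['cx']-230)*4.5,(c[1]/c[2]*f+m['cy']-130)*4.5)
b=np.array([-.793,.61,0]);a=np.array([.61,.793,0])
print('tcp',pr(np.array([547,208,137.6])),'finger b side',pr(np.array([547,208,137.6])+23*b),pr(np.array([547,208,137.6])-23*b))
n=b*np.sin(.47)+np.array([0,0,np.cos(.47)])
print('mouth',pr(np.array([547,208,68])+95*n),'ends',pr(np.array([547,208,68])+83*a),pr(np.array([547,208,68])-83*a))
p,w=cloud('side');s=seg(w,160);fit(s)
# neck only cluster from initial top cloud
A=np.load('drum_top.npy');q=[547,208,.915,.47]
D=A-[547,208,68];X=D@a;print('top X range',np.percentile(X,[1,99]));N=D@n;print('neck X',np.percentile(X[N>70],[1,50,99]),np.percentile((D@b)[N>70],[1,50,99]))
E
```

```text
tcp (np.float64(379.10052629685686), np.float64(303.83988475318404)) finger b side (np.float64(340.9371146850491), np.float64(297.6356335985698)) (np.float64(417.4539169598319), np.float64(310.07502092823484))
mouth (np.float64(307.0775187276612), np.float64(272.74813170671047)) ends (np.float64(412.5158996129735), np.float64(300.8365769215839)) (np.float64(345.3943931557722), np.float64(486.24314968143653))
fit [5.48683e+02 2.07214e+02 9.19000e-01 4.76000e-01] 2162 1.19 unmod wild 0.0
top X range [-83.0770539   81.21837664]
neck X [-23.54491041  -1.0427502   22.06708605] [13.06278292 38.88520895 64.25556562]
```

```bash
python3 - <<'E'
from fit import *
p,w=cloud('side')
for c in [(330,225),(345,240),(425,240),(425,265),(390,270),(300,290),(350,300),(330,270),(430,300)]:
    u,v=int(230+c[0]/4.5),int(130+c[1]/4.5);print(c,w[v,u].round(1),p[v,u])
cap('wrist','w2.png');cap('top');p,w=cloud('top')
cv2.imwrite('pics/t2.png',cv2.resize(p[140:280,180:350,::-1],None,fx=4,fy=4,interpolation=cv2.INTER_CUBIC))
E
```

```text
(330, 225) [520.3 216.6 199.7] [104 102  98]
(345, 240) [529.8 220.5 183.5] [52 50 51]
(425, 240) [563.7 183.1 200.9] [93 91 88]
(425, 265) [563.7 183.  184.4] [94 92 90]
(390, 270) [571.2 252.2 120. ] [198 196 201]
(300, 290) [511.8 249.3 129.1] [136 133 139]
(350, 300) [527.2 209.4 148.9] [130 127 133]
(330, 270) [531.7 248.  137.3] [128 125 131]
(430, 300) [584.9 223.3 116.8] [144 141 147]
```

View pics/w2.png

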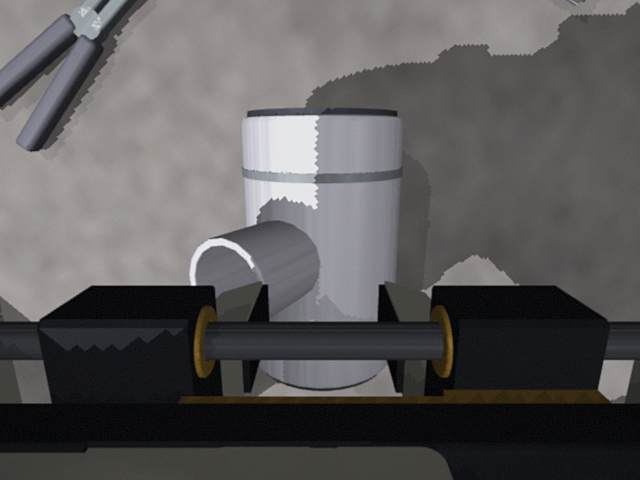

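The drum has not moved, because the fingers seem to end well above the reported TCP. I'll measure the real fingertip position from wrist and side depth.

```bash
python3 - <<'E'
from fit import *
p,w=cloud('wrist');z=np.load('wrist.npz');R=Ro.from_euler('xyz',z['rot']).as_matrix()
t=(w-z['pos'])@R
for (u,v) in [(262,290),(255,310),(250,340),(248,380),(384,292),(390,310),(395,350)]: print((u,v),t[v,u].round(1),p[v,u])
f=t[280:395,240:405].reshape(-1,3);f=f[(abs(f[:,0])<25)&(f[:,2]<-5)];print(len(f),np.nanpercentile(f,[0.5,99.5],axis=0).round(1))
p,w=cloud('side');t=((w-z['pos'])@R)[150:230,280:340].reshape(-1,3)
f=t[(abs(t[:,0])<14)&(abs(t[:,1])<45)&(t[:,2]<10)];print(np.histogram(f[:,2],np.arange(-80,11,5)))
print(bot.get_obs()['tool_pos'],bot.get_obs()['grip_width'])
E
```

```text
(262, 290) [  9.2 -25.1 -42.7] [8 7 7]
(255, 310) [  9.3 -24.8 -61.8] [7 9 5]
(250, 340) [  29.   -15.7 -119.6] [50 51 55]
(248, 380) [ -5.  -24.3 -82.5] [22 20 22]
(384, 292) [  9.9  22.9 -46.4] [5 5 9]
(390, 310) [  9.6  22.7 -62.6] [ 6 11 11]
(395, 350) [  26.8   13.8 -119.8] [52 53 55]
4374 [[ -14.2  -32.4 -119.1]
 [  25.    29.9   -5.9]]
(array([23, 26, 29, 25, 22, 19, 22, 12, 10,  0,  1, 12, 13, 14, 12, 12,  9,
       13]), array([-80, -75, -70, -65, -60, -55, -50, -45, -40, -35, -30, -25, -20,
       -15, -10,  -5,   0,   5,  10]))
[546.93821946 208.0063998  137.60011501] 46.06528829423746
```

Both cameras agree that the real fingertips end about 37 mm short of the reported TCP, so I'll treat tip z as tool z + 37. I'll redo the approach with that correction.

Request:
send_rows([
  {"x": 0, "y": -0.05, "z": -0.02, "ax": 0, "ay": 0, "az": 0, "jaw": 1},
  {"x": 0, "y": -0.12, "z": -0.02, "ax": 0, "ay": 0, "az": 0, "jaw": 1},
  {"x": 0, "y": -0.19, "z": -0.02, "ax": 0, "ay": 0, "az": 0, "jaw": 1},
  {"x": 0, "y": -0.19, "z": 0, "ax": 0, "ay": 0, "az": 0, "jaw": 1},
  {"x": 0, "y": -0.19, "z": 0, "ax": 0, "ay": 0, "az": 0, "jaw": 1},
  {"x": 0, "y": -0.19, "z": 0.05, "ax": 0, "ay": 0, "az": 0, "jaw": 1},
  {"x": 0, "y": -0.19, "z": 0.1, "ax": 0, "ay": 0, "az": 0, "jaw": 1},
  {"x": 0, "y": -0.19, "z": 0.14, "ax": 0, "ay": 0, "az": 0, "jaw": 1},
  {"x": 0, "y": -0.19, "z": 0.17, "ax": 0, "ay": 0, "az": 0, "jaw": 1},
  {"x": 0, "y": -0.19, "z": 0.17, "ax": 0, "ay": 0, "az": 0, "jaw": 1},
])

```text
time: 7.8
tool_pos: [516.6, 231.1, 103.0]
tcp_rot: [-3.141, 0.001, 0.914]
contact_force: [-0.3, 0.2, -1.0]
grip_width: 91.7
finger_force: 0.0
```

Request:
send_rows([
  {"x": 0, "y": 0.02, "z": 0, "ax": 0, "ay": 0, "az": 0, "jaw": 0.8},
  {"x": 0, "y": 0.04, "z": 0, "ax": 0, "ay": 0, "az": 0, "jaw": 0.7},
  {"x": 0, "y": 0.06, "z": 0, "ax": 0, "ay": 0, "az": 0, "jaw": 0.6},
  {"x": 0, "y": 0.08, "z": 0, "ax": 0, "ay": 0, "az": 0, "jaw": 0.5},
  {"x": 0, "y": 0.1, "z": 0, "ax": 0, "ay": 0, "az": 0, "jaw": 0.45},
  {"x": 0, "y": 0.12, "z": 0, "ax": 0, "ay": 0, "az": 0, "jaw": 0.45},
  {"x": 0, "y": 0.14, "z": 0, "ax": 0, "ay": 0, "az": 0, "jaw": 0.45},
  {"x": 0, "y": 0.16, "z": 0, "ax": 0, "ay": 0, "az": 0, "jaw": 0.45},
  {"x": 0, "y": 0.175, "z": 0, "ax": 0, "ay": 0, "az": 0, "jaw": 0.45},
  {"x": 0, "y": 0.19, "z": 0, "ax": 0, "ay": 0, "az": 0, "jaw": 0.45},
])

```text
time: 9.05
tool_pos: [537.6, 216.5, 114.4]
tcp_rot: [-3.124, -0.004, 0.916]
contact_force: [-53.8, 18.0, 91.0]
grip_width: 66.8
finger_force: 50.6
```

```bash
python3 - <<'E'
from fit import *
cap('wrist');cap('side');p,w=cloud('side')
for r in (0,.4): fit(seg(w,155),r)
c=[p[130:260,230:400],]
a=cv2.resize(c[0],(400,306),interpolation=cv2.INTER_CUBIC);b=cv2.resize(np.load('wrist.npz')['p'],(400,300))
cv2.imwrite('pics/m3.png',np.hstack([a[:300],b])[:,:,::-1])
E
```

```text
fit [5.48932e+02 2.07389e+02 9.17000e-01 2.35000e-01] 1936 1.22 unmod wild 0.003
fit [5.48920e+02 2.07331e+02 9.17000e-01 2.14000e-01] 1936 1.22 unmod wild 0.003
```

View pics/m3.png

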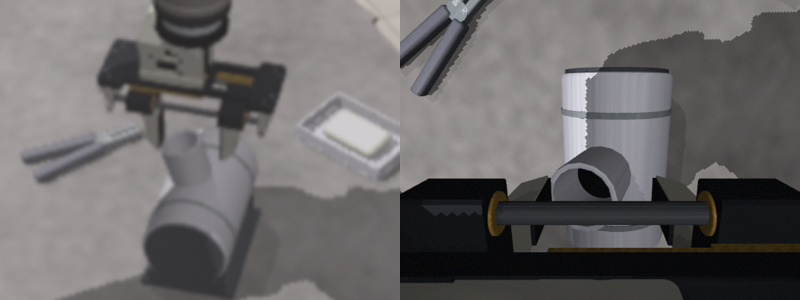

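The wrist force is 91 N. The finger caught the rim face with too little overlap instead of passing beside the tube. Backing off along the push direction and upward.

Request:
send_rows([
  {"x": 0, "y": -0.07, "z": -0.06, "ax": 0, "ay": 0, "az": 0, "jaw": 0.45},
  {"x": 0, "y": -0.07, "z": -0.12, "ax": 0, "ay": 0, "az": 0, "jaw": 0.5},
  {"x": 0, "y": -0.07, "z": -0.2, "ax": 0, "ay": 0, "az": 0, "jaw": 1},
  {"x": 0, "y": -0.1, "z": -0.25, "ax": 0, "ay": 0, "az": 0, "jaw": 1},
  {"x": 0, "y": -0.14, "z": -0.25, "ax": 0, "ay": 0, "az": 0, "jaw": 1},
  {"x": 0, "y": -0.14, "z": -0.25, "ax": 0, "ay": 0, "az": 0, "jaw": 1},
  {"x": 0, "y": -0.14, "z": -0.25, "ax": 0, "ay": 0, "az": 0, "jaw": 1},
  {"x": 0, "y": -0.14, "z": -0.25, "ax": 0, "ay": 0, "az": 0, "jaw": 1},
  {"x": 0, "y": -0.14, "z": -0.25, "ax": 0, "ay": 0, "az": 0, "jaw": 1},
  {"x": 0, "y": -0.14, "z": -0.25, "ax": 0, "ay": 0, "az": 0, "jaw": 1},
])

```text
time: 10.4
tool_pos: [524.8, 225.0, 153.6]
tcp_rot: [-3.142, -0.0, 0.914]
contact_force: [0.5, -0.2, 0.3]
grip_width: 91.9
finger_force: 0.0
```

```bash
python3 - <<'E'
from fit import *
cap('wrist');cap('side');p,w=cloud('side');S=seg(w,165);fit(S,.2)
z=np.load('wrist.npz');p,w=cloud('wrist');W=seg(w,165);q=fit(W,.2);fit(np.vstack([S,W[::8]]),.2)
# fingertips from wrist depth
t=(w-z['pos'])@Ro.from_euler('xyz',z['rot']).as_matrix()
f=t[(abs(t[...,0])<11)&(abs(abs(t[...,1])-50)<9)&(t[...,2]>-100)&(t[...,2]<0)]
print(np.histogram(f[:,2],np.arange(-60,1,4)),np.nanmax(f,0))
b=np.array([-.793,.61]);print('offset b',(z['pos'][:2]-[547.5,207.7])@b,'x',(z['pos'][:2]-[547.5,207.7])@[.61,.793],z['pos'],bot.get_obs()['contact_force'])
E
```

```text
fit [5.48706e+02 2.07067e+02 9.18000e-01 2.32000e-01] 2087 1.15 unmod wild 0.0
fit [5.44851e+02 2.08699e+02 9.07000e-01 2.46000e-01] 31733 0.43 unmod wild 0.0
fit [5.46637e+02 2.08414e+02 9.29000e-01 2.20000e-01] 6054 0.92 unmod wild 0.0
(array([420, 430, 420, 409, 361, 309,  21,   0,   0,   0,   0,   0,   0,
         0,   0]), array([-60, -56, -52, -48, -44, -40, -36, -32, -28, -24, -20, -16, -12,
        -8,  -4,   0])) [ 10.99975601  58.98721991 -34.51603455]
offset b 28.540471568539907 x -0.07169668027850147 [524.8451705  225.03637996 153.56604633] [ 0.02953915 -0.83356687  1.24461493]
```

Request:
send_rows([
  {"x": 0, "y": 0.02, "z": 0.05, "ax": 0, "ay": 0, "az": 0, "jaw": 1},
  {"x": 0, "y": 0.02, "z": 0.1, "ax": 0, "ay": 0, "az": 0, "jaw": 1},
  {"x": 0, "y": 0.02, "z": 0.14, "ax": 0, "ay": 0, "az": 0, "jaw": 1},
  {"x": 0, "y": 0.02, "z": 0.18, "ax": 0, "ay": 0, "az": 0, "jaw": 1},
  {"x": 0, "y": 0.02, "z": 0.22, "ax": 0, "ay": 0, "az": 0, "jaw": 1},
  {"x": 0, "y": 0.02, "z": 0.25, "ax": 0, "ay": 0, "az": 0, "jaw": 1},
  {"x": 0, "y": 0.02, "z": 0.28, "ax": 0, "ay": 0, "az": 0, "jaw": 1},
  {"x": 0, "y": 0.02, "z": 0.3, "ax": 0, "ay": 0, "az": 0, "jaw": 1},
  {"x": 0, "y": 0.02, "z": 0.315, "ax": 0, "ay": 0, "az": 0, "jaw": 1},
  {"x": 0, "y": 0.02, "z": 0.315, "ax": 0, "ay": 0, "az": 0, "jaw": 1},
])

```text
time: 11.75
tool_pos: [527.9, 222.6, 90.5]
tcp_rot: [-3.141, 0.0, 0.914]
contact_force: [-1.5, -0.5, 0.7]
grip_width: 92.0
finger_force: 0.0
```

Request:
send_rows([
  {"x": 0, "y": 0.01, "z": 0, "ax": 0, "ay": 0, "az": 0, "jaw": 1},
  {"x": 0, "y": 0.02, "z": 0, "ax": 0, "ay": 0, "az": 0, "jaw": 1},
  {"x": 0, "y": 0.03, "z": 0, "ax": 0, "ay": 0, "az": 0, "jaw": 0.95},
  {"x": 0, "y": 0.04, "z": 0, "ax": 0, "ay": 0, "az": 0, "jaw": 0.9},
  {"x": 0, "y": 0.05, "z": 0, "ax": 0, "ay": 0, "az": 0, "jaw": 0.85},
  {"x": 0, "y": 0.06, "z": 0, "ax": 0, "ay": 0, "az": 0, "jaw": 0.8},
  {"x": 0, "y": 0.07, "z": 0, "ax": 0, "ay": 0, "az": 0, "jaw": 0.75},
  {"x": 0, "y": 0.08, "z": 0, "ax": 0, "ay": 0, "az": 0, "jaw": 0.7},
  {"x": 0, "y": 0.09, "z": 0, "ax": 0, "ay": 0, "az": 0, "jaw": 0.7},
  {"x": 0, "y": 0.09, "z": 0, "ax": 0, "ay": 0, "az": 0, "jaw": 0.7},
])

```text
time: 13.0
tool_pos: [541.7, 212.1, 90.8]
tcp_rot: [-3.141, -0.0, 0.914]
contact_force: [-3.8, 2.7, 3.6]
grip_width: 77.9
finger_force: 2.3
```

Request:
send_rows([
  {"x": 0, "y": 0.01, "z": 0, "ax": 0, "ay": 0, "az": 0, "jaw": 0.65},
  {"x": 0, "y": 0.02, "z": 0, "ax": 0, "ay": 0, "az": 0, "jaw": 0.6},
  {"x": 0, "y": 0.03, "z": 0, "ax": 0, "ay": 0, "az": 0, "jaw": 0.55},
  {"x": 0, "y": 0.038, "z": 0, "ax": 0, "ay": 0, "az": 0, "jaw": 0.5},
  {"x": 0, "y": 0.038, "z": 0, "ax": 0, "ay": 0, "az": 0, "jaw": 0.45},
  {"x": 0, "y": 0.038, "z": 0, "ax": 0, "ay": 0, "az": 0, "jaw": 0.4},
  {"x": 0, "y": 0.038, "z": 0, "ax": 0, "ay": 0, "az": 0, "jaw": 0.35},
  {"x": 0, "y": 0.038, "z": 0, "ax": 0, "ay": 0, "az": 0, "jaw": 0.3},
  {"x": 0, "y": 0.038, "z": 0, "ax": 0, "ay": 0, "az": 0, "jaw": 0.25},
  {"x": 0, "y": 0.038, "z": 0, "ax": 0, "ay": 0, "az": 0, "jaw": 0.22},
])

```text
time: 14.25
tool_pos: [548.2, 207.0, 90.6]
tcp_rot: [-3.142, -0.0, 0.914]
contact_force: [-3.2, 2.0, 2.5]
grip_width: 56.5
finger_force: 1.8
```

Request:
send_rows([
  {"x": 0, "y": 0, "z": 0, "ax": 0, "ay": 0, "az": 0, "jaw": 0.2},
  {"x": 0, "y": 0, "z": 0, "ax": 0, "ay": 0, "az": 0, "jaw": 0.18},
  {"x": 0, "y": 0, "z": 0, "ax": 0, "ay": 0, "az": 0, "jaw": 0.16},
  {"x": 0, "y": 0, "z": 0, "ax": 0, "ay": 0, "az": 0, "jaw": 0.14},
  {"x": 0, "y": 0, "z": 0, "ax": 0, "ay": 0, "az": 0, "jaw": 0.13},
  {"x": 0, "y": 0, "z": 0, "ax": 0, "ay": 0, "az": 0, "jaw": 0.12},
  {"x": 0, "y": 0, "z": 0, "ax": 0, "ay": 0, "az": 0, "jaw": 0.11},
  {"x": 0, "y": 0, "z": 0, "ax": 0, "ay": 0, "az": 0, "jaw": 0.1},
  {"x": 0, "y": 0, "z": 0, "ax": 0, "ay": 0, "az": 0, "jaw": 0.09},
  {"x": 0, "y": 0, "z": 0, "ax": 0, "ay": 0, "az": 0, "jaw": 0.08},
])

```text
time: 15.5
tool_pos: [548.0, 207.2, 90.7]
tcp_rot: [-3.141, -0.0, 0.914]
contact_force: [-4.5, 3.7, 4.8]
grip_width: 49.9
finger_force: 2.8
```

Request:
send_rows([
  {"x": 0, "y": 0, "z": 0, "ax": 0, "ay": 0, "az": 0, "jaw": 0.07},
  {"x": 0, "y": 0, "z": 0, "ax": 0, "ay": 0, "az": 0, "jaw": 0.06},
  {"x": 0, "y": 0, "z": 0, "ax": 0, "ay": 0, "az": 0, "jaw": 0.05},
  {"x": 0, "y": 0, "z": 0, "ax": 0, "ay": 0, "az": 0, "jaw": 0.04},
  {"x": 0, "y": 0, "z": 0, "ax": 0, "ay": 0, "az": 0, "jaw": 0.03},
  {"x": 0, "y": 0, "z": 0, "ax": 0, "ay": 0, "az": 0, "jaw": 0.02},
  {"x": 0, "y": 0, "z": 0, "ax": 0, "ay": 0, "az": 0, "jaw": 0.0},
  {"x": 0, "y": 0, "z": 0, "ax": 0, "ay": 0, "az": 0, "jaw": 0.0},
  {"x": 0, "y": 0, "z": 0, "ax": 0, "ay": 0, "az": 0, "jaw": 0.0},
  {"x": 0, "y": 0, "z": 0, "ax": 0, "ay": 0, "az": 0, "jaw": 0.0},
])

```text
time: 16.75
tool_pos: [547.8, 207.4, 90.8]
tcp_rot: [-3.14, -0.0, 0.914]
contact_force: [-4.0, 2.7, 6.1]
grip_width: 48.1
finger_force: 30.1
```

```bash
python3 - <<'E'
from fit import *
cap('side');p,w=cloud('side');fit(seg(w,160),.05);fit(seg(w,160),-.05)
cap('wrist');p,w=cloud('wrist');fit(seg(w,160),.0)
E
```

```text
fit [ 5.48684e+02  2.06977e+02  9.17000e-01 -2.70000e-02] 1861 1.2 unmod wild 0.033
fit [ 5.48684e+02  2.06977e+02  9.17000e-01 -2.70000e-02] 1861 1.2 unmod wild 0.033
fit [ 5.45306e+02  2.08696e+02  9.14000e-01 -2.30000e-02] 44303 0.48 unmod wild 0.034
```

Gripped at 48.1 mm, so the pads are flat on the tube. I'll open, rise and re-measure.

Request:
send_rows([
  {"x": 0, "y": 0, "z": 0, "ax": 0, "ay": 0, "az": 0, "jaw": 0.2},
  {"x": 0, "y": 0, "z": 0, "ax": 0, "ay": 0, "az": 0, "jaw": 0.4},
  {"x": 0, "y": 0, "z": 0, "ax": 0, "ay": 0, "az": 0, "jaw": 0.6},
  {"x": 0, "y": 0, "z": -0.1, "ax": 0, "ay": 0, "az": 0, "jaw": 0.6},
  {"x": 0, "y": 0, "z": -0.25, "ax": 0, "ay": 0, "az": 0, "jaw": 0.6},
  {"x": 0, "y": 0, "z": -0.45, "ax": 0, "ay": 0, "az": 0, "jaw": 0.6},
  {"x": 0, "y": 0, "z": -0.65, "ax": 0, "ay": 0, "az": 0, "jaw": 0.6},
  {"x": 0, "y": 0, "z": -0.8, "ax": 0, "ay": 0, "az": 0, "jaw": 0.6},
  {"x": 0, "y": 0, "z": -0.8, "ax": 0, "ay": 0, "az": 0, "jaw": 0.6},
  {"x": 0, "y": 0, "z": -0.8, "ax": 0, "ay": 0, "az": 0, "jaw": 0.6},
])

```text
time: 18.1
tool_pos: [547.8, 206.7, 249.4]
tcp_rot: [-3.141, 0.001, 0.914]
contact_force: [-0.1, -1.1, -0.2]
grip_width: 73.9
finger_force: 0.0
```

```bash
cat > rim.py <<'E'
from fit import *
def rim(n):
    p,w=cloud(n);s=w.reshape(-1,3);d=s-[547.5,207.7,0]
    r=s[(np.hypot(d[:,0],d[:,1])<32)&(s[:,2]>155)&(s[:,2]<172)]
    c=r[:,:2].mean(0)
    f=least_squares(lambda q:np.hypot(r[:,0]-q[0],r[:,1]-q[1])-q[2],[*c,22],loss='soft_l1')
    A=np.c_[r-r.mean(0)];A=A[abs(A[:,2])<4];k=np.linalg.lstsq(np.c_[A[:,:2],np.ones(len(A))],A[:,2],rcond=None)[0]
    print(n,'rim c',f.x.round(2),'z',np.median(r[:,2]).round(1),'slope along b',(k[:2]@[-.793,.61]).round(3),'along a',(k[:2]@[.61,.793]).round(3),len(r))
if __name__=='__main__':
    for n in('side','wrist'):
        cap(n);rim(n);fit(seg(cloud(n)[1],172),0)
    plan((445,-122,200,.3),(445,-122,200,-.3))
E
python3 rim.py
```

```text
side rim c [549.79 204.13  21.82] z 160.8 slope along b 0.001 along a 0.002 120
fit [ 5.48882e+02  2.07073e+02  9.16000e-01 -2.90000e-02] 1996 1.09 unmod wild 0.0
wrist rim c [547.48 208.28  21.6 ] z 162.3 slope along b 0.021 along a 0.004 1277
fit [ 5.45159e+02  2.08703e+02  9.14000e-01 -2.20000e-02] 20420 0.5 unmod wild 0.0
xyz [-1.6143  0.5983  0.2474] a [-0.0009  0.0025  0.5859]
xyz [0. 0. 0.] a [ 0.    -0.     0.573]
```

Request:
send_rows([
  {"x": -0.15, "y": 0.05, "z": 0, "ax": 0, "ay": 0, "az": 0, "jaw": 0.6},
  {"x": -0.35, "y": 0.12, "z": 0, "ax": 0, "ay": 0, "az": 0.1, "jaw": 0.4},
  {"x": -0.55, "y": 0.2, "z": 0, "ax": 0, "ay": 0, "az": 0.2, "jaw": 0.4},
  {"x": -0.75, "y": 0.27, "z": 0, "ax": 0, "ay": 0, "az": 0.3, "jaw": 0.4},
  {"x": -1, "y": 0.35, "z": 0, "ax": 0, "ay": 0, "az": 0.4, "jaw": 0.4},
  {"x": -1, "y": 0.48, "z": 0.1, "ax": 0, "ay": 0, "az": 0.5, "jaw": 0.4},
  {"x": -1, "y": 0.58, "z": 0.2, "ax": 0, "ay": 0, "az": 0.586, "jaw": 0.4},
  {"x": -1, "y": 0.6, "z": 0.25, "ax": 0, "ay": 0, "az": 0.586, "jaw": 0.4},
  {"x": -1, "y": 0.6, "z": 0.25, "ax": 0, "ay": 0, "az": 0.586, "jaw": 0.4},
  {"x": -1, "y": 0.6, "z": 0.25, "ax": 0, "ay": 0, "az": 0.586, "jaw": 0.4},
])

```text
time: 19.45
tool_pos: [520.9, -24.1, 201.2]
tcp_rot: [3.142, -0.001, 0.302]
contact_force: [0.4, 0.0, 0.4]
grip_width: 64.7
finger_force: 0.0
```

```bash
python3 -c "
from rim import *
cap('top');rim('top');fit(seg(cloud('top')[1],172),0)
plan((445.5,-122,150,.3))"
```

```text
top rim c [548.49 205.85  21.83] z 163.1 slope along b 0.018 along a 0.016 137
fit [ 5.47707e+02  2.07779e+02  9.13000e-01 -2.10000e-02] 2948 0.87 unmod wild 0.0
xyz [-0.5065  0.3552  0.2566] a [ 0.0003 -0.001   0.0015]
```

Request:
send_rows([
  {"x": -0.1, "y": 0.07, "z": 0.05, "ax": 0, "ay": 0, "az": 0, "jaw": 0.4},
  {"x": -0.2, "y": 0.14, "z": 0.1, "ax": 0, "ay": 0, "az": 0, "jaw": 0.4},
  {"x": -0.3, "y": 0.21, "z": 0.15, "ax": 0, "ay": 0, "az": 0, "jaw": 0.4},
  {"x": -0.4, "y": 0.28, "z": 0.2, "ax": 0, "ay": 0, "az": 0, "jaw": 0.4},
  {"x": -0.506, "y": 0.355, "z": 0.256, "ax": 0, "ay": 0, "az": 0, "jaw": 0.4},
  {"x": -0.506, "y": 0.355, "z": 0.256, "ax": 0, "ay": 0, "az": 0, "jaw": 0.4},
  {"x": -0.506, "y": 0.355, "z": 0.256, "ax": 0, "ay": 0, "az": 0, "jaw": 0.4},
  {"x": -0.506, "y": 0.355, "z": 0.256, "ax": 0, "ay": 0, "az": 0, "jaw": 0.4},
  {"x": -0.506, "y": 0.355, "z": 0.256, "ax": 0, "ay": 0, "az": 0, "jaw": 0.4},
  {"x": -0.506, "y": 0.355, "z": 0.256, "ax": 0, "ay": 0, "az": 0, "jaw": 0.4},
])

```text
time: 20.75
tool_pos: [445.6, -122.1, 149.5]
tcp_rot: [3.142, -0.0, 0.301]
contact_force: [0.4, 0.4, 0.3]
grip_width: 64.4
finger_force: 0.0
```

```bash
python3 - <<'E'
from fit import *
cap('wrist','w4.png');p,w=cloud('wrist')
s=w.reshape(-1,3);d=np.hypot(s[:,0]-445.5,s[:,1]+122)
g=s[(d<24)&(s[:,2]>94)&(s[:,2]<106)];f=s[(d<40)&(s[:,2]>40)&(s[:,2]<50)]
print(len(g),(g.max(0)+g.min(0))/2,g.mean(0),np.ptp(g,axis=0));print('flange',(f.max(0)+f.min(0))/2,np.ptp(f,axis=0))
plan((445.5,-122,17.5,.3))
E
```

```text
1703 [ 444.55504229 -121.74137769   98.38228867] [ 445.25518817 -121.55323063   99.48709126] [29.66193854 29.39757144  8.44934881]
flange [ 445.58937771 -121.74425855   44.97960913] [51.18845039 53.59099634  9.66243589]
xyz [-1.000e-04 -9.000e-04  6.598e-01] a [ 0.     -0.0002  0.0005]
```

View pics/w4.png

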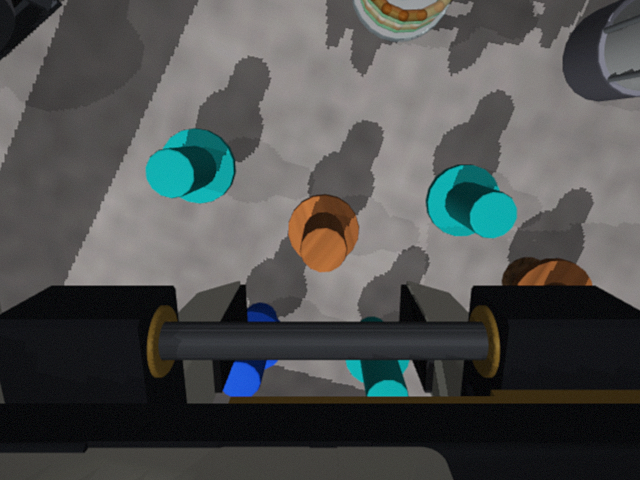

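The brown narrow stopper is at (323,235), centred between the fingers, with the decoys clear of the path. Next I descend and grip.

Request:
send_rows([
  {"x": 0, "y": 0, "z": 0.12, "ax": 0, "ay": 0, "az": 0, "jaw": 0.4},
  {"x": 0, "y": 0, "z": 0.24, "ax": 0, "ay": 0, "az": 0, "jaw": 0.4},
  {"x": 0, "y": 0, "z": 0.36, "ax": 0, "ay": 0, "az": 0, "jaw": 0.4},
  {"x": 0, "y": 0, "z": 0.46, "ax": 0, "ay": 0, "az": 0, "jaw": 0.4},
  {"x": 0, "y": 0, "z": 0.54, "ax": 0, "ay": 0, "az": 0, "jaw": 0.4},
  {"x": 0, "y": 0, "z": 0.6, "ax": 0, "ay": 0, "az": 0, "jaw": 0.4},
  {"x": 0, "y": 0, "z": 0.64, "ax": 0, "ay": 0, "az": 0, "jaw": 0.4},
  {"x": 0, "y": 0, "z": 0.66, "ax": 0, "ay": 0, "az": 0, "jaw": 0.4},
  {"x": 0, "y": 0, "z": 0.66, "ax": 0, "ay": 0, "az": 0, "jaw": 0.4},
  {"x": 0, "y": 0, "z": 0.66, "ax": 0, "ay": 0, "az": 0, "jaw": 0.2},
])

```text
time: 22.05
tool_pos: [445.7, -122.5, 17.8]
tcp_rot: [3.141, -0.001, 0.3]
contact_force: [-1.1, 0.0, 0.8]
grip_width: 58.5
finger_force: 0.0
```

Request:
send_rows([
  {"x": 0, "y": 0, "z": 0, "ax": 0, "ay": 0, "az": 0, "jaw": 0},
  {"x": 0, "y": 0, "z": 0, "ax": 0, "ay": 0, "az": 0, "jaw": -0.1},
  {"x": 0, "y": 0, "z": 0, "ax": 0, "ay": 0, "az": 0, "jaw": -0.2},
  {"x": 0, "y": 0, "z": 0, "ax": 0, "ay": 0, "az": 0, "jaw": -0.25},
  {"x": 0, "y": 0, "z": 0, "ax": 0, "ay": 0, "az": 0, "jaw": -0.3},
  {"x": 0, "y": 0, "z": 0, "ax": 0, "ay": 0, "az": 0, "jaw": -0.35},
  {"x": 0, "y": 0, "z": 0, "ax": 0, "ay": 0, "az": 0, "jaw": -0.5},
  {"x": 0, "y": 0, "z": 0, "ax": 0, "ay": 0, "az": 0, "jaw": -1},
  {"x": 0, "y": 0, "z": 0, "ax": 0, "ay": 0, "az": 0, "jaw": -1},
  {"x": 0, "y": 0, "z": 0, "ax": 0, "ay": 0, "az": 0, "jaw": -1},
])

```text
time: 23.3
tool_pos: [445.4, -122.3, 17.4]
tcp_rot: [-3.141, -0.0, 0.3]
contact_force: [0.3, 0.1, -0.1]
grip_width: 29.4
finger_force: 30.0
```

Request:
send_rows([
  {"x": 0, "y": 0, "z": -0.04, "ax": 0, "ay": 0, "az": 0, "jaw": -1},
  {"x": 0, "y": 0, "z": -0.12, "ax": 0, "ay": 0, "az": 0, "jaw": -1},
  {"x": 0, "y": 0, "z": -0.25, "ax": 0, "ay": 0, "az": 0, "jaw": -1},
  {"x": 0, "y": 0, "z": -0.4, "ax": 0, "ay": 0, "az": 0, "jaw": -1},
  {"x": 0, "y": 0, "z": -0.55, "ax": 0, "ay": 0, "az": 0, "jaw": -1},
  {"x": 0, "y": 0, "z": -0.7, "ax": 0, "ay": 0, "az": 0, "jaw": -1},
  {"x": 0, "y": 0, "z": -0.85, "ax": 0, "ay": 0, "az": 0, "jaw": -1},
  {"x": 0, "y": 0, "z": -0.95, "ax": 0, "ay": 0, "az": 0, "jaw": -1},
  {"x": 0, "y": 0, "z": -1, "ax": 0, "ay": 0, "az": 0, "jaw": -1},
  {"x": 0, "y": 0, "z": -1, "ax": 0, "ay": 0, "az": 0, "jaw": -1},
])

```text
time: 24.55
tool_pos: [445.4, -122.4, 217.7]
tcp_rot: [3.141, -0.001, 0.3]
contact_force: [0.2, 0.5, -1.1]
grip_width: 29.6
finger_force: 30.0
```

```bash
python3 -c "
from h import *
plan((497,43,217,.6),(548,207,217,.914))"
```

```text
xyz [ 0.4908 -0.7139  0.0035] a [ 0.0005 -0.0005 -0.2864]
xyz [ 0.6735 -0.5328 -0.    ] a [-0.      0.     -0.2998]
```

Request:
send_rows([
  {"x": 0.05, "y": -0.08, "z": 0, "ax": 0, "ay": 0, "az": -0.03, "jaw": -1},
  {"x": 0.12, "y": -0.17, "z": 0, "ax": 0, "ay": 0, "az": -0.07, "jaw": -1},
  {"x": 0.2, "y": -0.29, "z": 0, "ax": 0, "ay": 0, "az": -0.12, "jaw": -1},
  {"x": 0.28, "y": -0.41, "z": 0, "ax": 0, "ay": 0, "az": -0.17, "jaw": -1},
  {"x": 0.36, "y": -0.53, "z": 0, "ax": 0, "ay": 0, "az": -0.22, "jaw": -1},
  {"x": 0.43, "y": -0.62, "z": 0, "ax": 0, "ay": 0, "az": -0.26, "jaw": -1},
  {"x": 0.47, "y": -0.69, "z": 0, "ax": 0, "ay": 0, "az": -0.28, "jaw": -1},
  {"x": 0.49, "y": -0.714, "z": 0, "ax": 0, "ay": 0, "az": -0.286, "jaw": -1},
  {"x": 0.49, "y": -0.714, "z": 0, "ax": 0, "ay": 0, "az": -0.286, "jaw": -1},
  {"x": 0.49, "y": -0.714, "z": 0, "ax": 0, "ay": 0, "az": -0.286, "jaw": -1},
])

```text
time: 25.8
tool_pos: [496.7, 42.4, 217.4]
tcp_rot: [3.142, 0.0, 0.599]
contact_force: [-0.5, -0.1, -1.1]
grip_width: 29.5
finger_force: 30.0
```

Request:
send_rows([
  {"x": 0.07, "y": -0.05, "z": 0, "ax": 0, "ay": 0, "az": -0.03, "jaw": -1},
  {"x": 0.16, "y": -0.12, "z": 0, "ax": 0, "ay": 0, "az": -0.07, "jaw": -1},
  {"x": 0.28, "y": -0.22, "z": 0, "ax": 0, "ay": 0, "az": -0.12, "jaw": -1},
  {"x": 0.4, "y": -0.31, "z": 0, "ax": 0, "ay": 0, "az": -0.18, "jaw": -1},
  {"x": 0.5, "y": -0.4, "z": 0, "ax": 0, "ay": 0, "az": -0.23, "jaw": -1},
  {"x": 0.58, "y": -0.46, "z": 0, "ax": 0, "ay": 0, "az": -0.27, "jaw": -1},
  {"x": 0.64, "y": -0.51, "z": 0, "ax": 0, "ay": 0, "az": -0.29, "jaw": -1},
  {"x": 0.673, "y": -0.533, "z": 0, "ax": 0, "ay": 0, "az": -0.3, "jaw": -1},
  {"x": 0.673, "y": -0.533, "z": 0, "ax": 0, "ay": 0, "az": -0.3, "jaw": -1},
  {"x": 0.673, "y": -0.533, "z": 0, "ax": 0, "ay": 0, "az": -0.3, "jaw": -1},
])

```text
time: 27.05
tool_pos: [547.8, 206.3, 217.5]
tcp_rot: [3.142, 0.0, 0.913]
contact_force: [0.4, -0.6, -2.4]
grip_width: 29.4
finger_force: 30.0
```

```bash
python3 - <<'E'
from rim import *
cap('side');p,w=cloud('side')
A=p[120:260,240:380]
cap('wrist');q,w2=cloud('wrist');cap('top');t,_=cloud('top')
a=cv2.resize(A,(400,400),interpolation=cv2.INTER_CUBIC)[:300];b=cv2.resize(q,(400,300))
cv2.imwrite('pics/m5.png',np.hstack([a,b])[:,:,::-1])
# brown stopper points in each camera -> axis centre of flange vs rim
z=bot.get_obs()['tool_pos'];print(z)
for n,ww,im in(('side',w,p),('wrist',w2,q)):
    rim(n)
    h=cv2.cvtColor(im,cv2.COLOR_RGB2HSV);m=(h[...,0]<20)&(h[...,1]>90)&(np.hypot(ww[...,0]-z[0],ww[...,1]-z[1])<40)&(ww[...,2]>190)
    s=ww[m];print(n,len(s),s.mean(0).round(1) if len(s) else '')
    if len(s)<20: continue
    # plug cone + flange fit: params x,y of vertical axis, z of foot
    def d(k):
        r=np.hypot(s[:,0]-k[0],s[:,1]-k[1]);h=s[:,2]-k[2]
        pl=np.hypot(r-(15+3.2*np.clip(h,0,38)/38),np.maximum(h-38,0)+np.maximum(-h,0))
        fl=np.hypot(r-27,np.maximum(h-46,0)+np.maximum(38-h,0))
        ft=np.hypot(np.minimum(abs(h-38),abs(h-46)),np.maximum(r-27,0)); gr=np.hypot(r-15,np.maximum(46-h,0)+np.maximum(h-100,0))
        return np.minimum.reduce([pl,fl,ft,gr])
    f=least_squares(d,[z[0],z[1],z[2]-17.4],loss='soft_l1');print(' stopper axis',f.x.round(1),np.median(d(f.x)).round(2))
E
```

```text
[547.78487832 206.41164528 217.60117144]
side rim c [549.57 204.04  22.04] z 160.8 slope along b 0.012 along a -0.004 125
side 371 [544.7 193.8 272.3]
 stopper axis [551.  204.1 208.6] 1.88
wrist rim c [547.43 208.21  21.7 ] z 162.3 slope along b 0.021 along a -0.027 787
wrist 11445 [554.  215.1 281.4]
 stopper axis [547.  206.8 200.6] 1.03
```

View pics/m5.png

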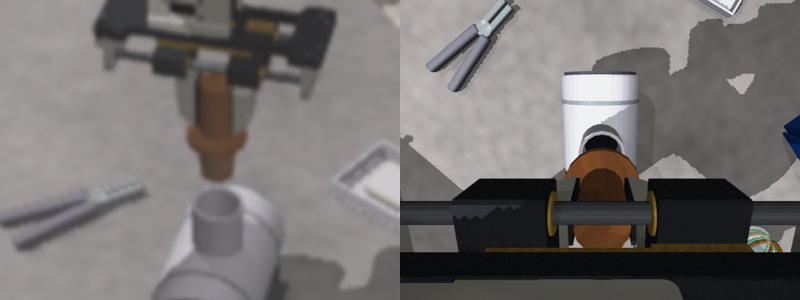

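The stopper hangs vertically over the mouth, with both cameras agreeing to about 1.5 mm. I'll lower it partway.

Request:
send_rows([
  {"x": 0.002, "y": -0.003, "z": 0.04, "ax": 0, "ay": 0, "az": 0, "jaw": -1},
  {"x": 0.002, "y": -0.003, "z": 0.08, "ax": 0, "ay": 0, "az": 0, "jaw": -1},
  {"x": 0.002, "y": -0.003, "z": 0.12, "ax": 0, "ay": 0, "az": 0, "jaw": -1},
  {"x": 0.002, "y": -0.003, "z": 0.15, "ax": 0, "ay": 0, "az": 0, "jaw": -1},
  {"x": 0.002, "y": -0.003, "z": 0.175, "ax": 0, "ay": 0, "az": 0, "jaw": -1},
  {"x": 0.002, "y": -0.003, "z": 0.2, "ax": 0, "ay": 0, "az": 0, "jaw": -1},
  {"x": 0.002, "y": -0.003, "z": 0.22, "ax": 0, "ay": 0, "az": 0, "jaw": -1},
  {"x": 0.002, "y": -0.003, "z": 0.24, "ax": 0, "ay": 0, "az": 0, "jaw": -1},
  {"x": 0.002, "y": -0.003, "z": 0.25, "ax": 0, "ay": 0, "az": 0, "jaw": -1},
  {"x": 0.002, "y": -0.003, "z": 0.25, "ax": 0, "ay": 0, "az": 0, "jaw": -1},
])

```text
time: 28.45
tool_pos: [547.5, 207.6, 167.3]
tcp_rot: [-3.141, 0.0, 0.914]
contact_force: [-0.9, -0.5, -1.3]
grip_width: 30.1
finger_force: 30.0
```

Request:
send_rows([
  {"x": 0, "y": 0, "z": 0.01, "ax": 0, "ay": 0, "az": 0, "jaw": -1},
  {"x": 0, "y": 0, "z": 0.02, "ax": 0, "ay": 0, "az": 0, "jaw": -1},
  {"x": 0, "y": 0, "z": 0.03, "ax": 0, "ay": 0, "az": 0, "jaw": -1},
  {"x": 0, "y": 0, "z": 0.04, "ax": 0, "ay": 0, "az": 0, "jaw": -1},
  {"x": 0, "y": 0, "z": 0.05, "ax": 0, "ay": 0, "az": 0, "jaw": -1},
  {"x": 0, "y": 0, "z": 0.06, "ax": 0, "ay": 0, "az": 0, "jaw": -1},
  {"x": 0, "y": 0, "z": 0.07, "ax": 0, "ay": 0, "az": 0, "jaw": -1},
  {"x": 0, "y": 0, "z": 0.08, "ax": 0, "ay": 0, "az": 0, "jaw": -1},
  {"x": 0, "y": 0, "z": 0.09, "ax": 0, "ay": 0, "az": 0, "jaw": -1},
  {"x": 0, "y": 0, "z": 0.09, "ax": 0, "ay": 0, "az": 0, "jaw": -1},
])

```text
time: 29.7
tool_pos: [547.5, 207.6, 149.2]
tcp_rot: [-3.141, 0.0, 0.914]
contact_force: [0.0, 0.3, -0.9]
grip_width: 29.6
finger_force: 30.0
```

Request:
send_rows([
  {"x": 0, "y": 0, "z": 0.004, "ax": 0, "ay": 0, "az": 0, "jaw": -1},
  {"x": 0, "y": 0, "z": 0.008, "ax": 0, "ay": 0, "az": 0, "jaw": -1},
  {"x": 0, "y": 0, "z": 0.012, "ax": 0, "ay": 0, "az": 0, "jaw": -1},
  {"x": 0, "y": 0, "z": 0.016, "ax": 0, "ay": 0, "az": 0, "jaw": -1},
  {"x": 0, "y": 0, "z": 0.019, "ax": 0, "ay": 0, "az": 0, "jaw": -1},
  {"x": 0, "y": 0, "z": 0.022, "ax": 0, "ay": 0, "az": 0, "jaw": -1},
  {"x": 0, "y": 0, "z": 0.025, "ax": 0, "ay": 0, "az": 0, "jaw": -1},
  {"x": 0, "y": 0, "z": 0.028, "ax": 0, "ay": 0, "az": 0, "jaw": -1},
  {"x": 0, "y": 0, "z": 0.03, "ax": 0, "ay": 0, "az": 0, "jaw": -1},
  {"x": 0, "y": 0, "z": 0.03, "ax": 0, "ay": 0, "az": 0, "jaw": -1},
])

```text
time: 30.95
tool_pos: [547.5, 207.6, 143.4]
tcp_rot: [-3.142, -0.0, 0.914]
contact_force: [0.8, 0.6, -0.9]
grip_width: 29.8
finger_force: 30.0
```

Request:
send_rows([
  {"x": 0, "y": 0, "z": 0.001, "ax": 0, "ay": 0, "az": 0, "jaw": -1},
  {"x": 0, "y": 0, "z": 0.002, "ax": 0, "ay": 0, "az": 0, "jaw": -1},
  {"x": 0, "y": 0, "z": 0.003, "ax": 0, "ay": 0, "az": 0, "jaw": -1},
  {"x": 0, "y": 0, "z": 0.004, "ax": 0, "ay": 0, "az": 0, "jaw": -1},
  {"x": 0, "y": 0, "z": 0.005, "ax": 0, "ay": 0, "az": 0, "jaw": -1},
  {"x": 0, "y": 0, "z": 0.005, "ax": 0, "ay": 0, "az": 0, "jaw": -1},
  {"x": 0, "y": 0, "z": 0.006, "ax": 0, "ay": 0, "az": 0, "jaw": -1},
  {"x": 0, "y": 0, "z": 0.006, "ax": 0, "ay": 0, "az": 0, "jaw": -1},
  {"x": 0, "y": 0, "z": 0.006, "ax": 0, "ay": 0, "az": 0, "jaw": -1},
  {"x": 0, "y": 0, "z": 0.006, "ax": 0, "ay": 0, "az": 0, "jaw": -1},
])

```text
time: 32.2
tool_pos: [547.7, 207.7, 142.8]
tcp_rot: [3.141, -0.001, 0.914]
contact_force: [-2.2, -0.6, 5.5]
grip_width: 29.5
finger_force: 30.0
```

Request:
send_rows([
  {"x": 0, "y": 0, "z": 0.001, "ax": 0, "ay": 0, "az": 0, "jaw": -1},
  {"x": 0, "y": 0, "z": 0.002, "ax": 0, "ay": 0, "az": 0, "jaw": -1},
  {"x": 0, "y": 0, "z": 0.003, "ax": 0, "ay": 0, "az": 0, "jaw": -1},
  {"x": 0, "y": 0, "z": 0.004, "ax": 0, "ay": 0, "az": 0, "jaw": -1},
  {"x": 0, "y": 0, "z": 0.004, "ax": 0, "ay": 0, "az": 0, "jaw": -1},
  {"x": 0, "y": 0, "z": 0.004, "ax": 0, "ay": 0, "az": 0, "jaw": -1},
  {"x": 0, "y": 0, "z": 0.004, "ax": 0, "ay": 0, "az": 0, "jaw": -1},
  {"x": 0, "y": 0, "z": 0.004, "ax": 0, "ay": 0, "az": 0, "jaw": -1},
  {"x": 0, "y": 0, "z": 0.004, "ax": 0, "ay": 0, "az": 0, "jaw": -1},
  {"x": 0, "y": 0, "z": 0.004, "ax": 0, "ay": 0, "az": 0, "jaw": -1},
])

```text
time: 33.45
tool_pos: [547.7, 207.7, 142.7]
tcp_rot: [3.141, -0.001, 0.914]
contact_force: [-2.8, -1.8, 9.1]
grip_width: 29.8
finger_force: 30.0
```

```bash
python3 -c "
from fit import *
print(bot.get_obs()['moment'])
for n in('side','wrist'):
    cap(n);w=cloud(n)[1];fit(seg(w,154),0)"
```

```text
[-0.2255836   0.90296411  0.02069129]
fit [ 5.4905e+02  2.0730e+02  9.1400e-01 -3.3000e-02] 1756 1.11 unmod wild 0.001
fit [ 5.44703e+02  2.07959e+02  9.15000e-01 -2.20000e-02] 22301 0.5 unmod wild 0.0
```

The roll still reads about -0.025 rad in all three cameras. While the stopper is held in the bore, I'll nudge the neck about 2.4 mm back to vertical.

Request:
send_rows([
  {"x": 0, "y": 0, "z": -0.003, "ax": 0, "ay": 0, "az": 0, "jaw": -1},
  {"x": 0, "y": -0.002, "z": -0.004, "ax": 0, "ay": 0, "az": 0, "jaw": -1},
  {"x": 0, "y": -0.004, "z": -0.004, "ax": 0, "ay": 0, "az": 0, "jaw": -1},
  {"x": 0, "y": -0.006, "z": -0.004, "ax": 0, "ay": 0, "az": 0, "jaw": -1},
  {"x": 0, "y": -0.008, "z": -0.004, "ax": 0, "ay": 0, "az": 0, "jaw": -1},
  {"x": 0, "y": -0.01, "z": -0.004, "ax": 0, "ay": 0, "az": 0, "jaw": -1},
  {"x": 0, "y": -0.012, "z": -0.004, "ax": 0, "ay": 0, "az": 0, "jaw": -1},
  {"x": 0, "y": -0.014, "z": -0.004, "ax": 0, "ay": 0, "az": 0, "jaw": -1},
  {"x": 0, "y": -0.014, "z": -0.004, "ax": 0, "ay": 0, "az": 0, "jaw": -1},
  {"x": 0, "y": -0.014, "z": -0.004, "ax": 0, "ay": 0, "az": 0, "jaw": -1},
])

```text
time: 34.8
tool_pos: [545.7, 209.2, 142.4]
tcp_rot: [3.141, -0.0, 0.914]
contact_force: [1.4, -4.2, 6.2]
grip_width: 29.5
finger_force: 30.0
```

```bash
python3 -c "
from fit import *
for n in('side','wrist'):
    cap(n);w=cloud(n)[1];fit(seg(w,154),0)"
```

```text
fit [ 5.48968e+02  2.07271e+02  9.16000e-01 -2.00000e-03] 1772 1.1 unmod wild 0.0
fit [544.689 208.037   0.914  -0.   ] 22409 0.5 unmod wild 0.0
```

The roll is now about 0 in both cameras, and the tool height matches the predicted seat (142.4 mm). I'll release and retreat upward.

Request:
send_rows([
  {"x": 0, "y": 0, "z": 0, "ax": 0, "ay": 0, "az": 0, "jaw": -0.3},
  {"x": 0, "y": 0, "z": 0, "ax": 0, "ay": 0, "az": 0, "jaw": -0.2},
  {"x": 0, "y": 0, "z": 0, "ax": 0, "ay": 0, "az": 0, "jaw": 0},
  {"x": 0, "y": 0, "z": 0, "ax": 0, "ay": 0, "az": 0, "jaw": 0.2},
  {"x": 0, "y": 0, "z": 0, "ax": 0, "ay": 0, "az": 0, "jaw": 0.3},
  {"x": 0, "y": 0, "z": -0.1, "ax": 0, "ay": 0, "az": 0, "jaw": 0.3},
  {"x": 0, "y": 0, "z": -0.25, "ax": 0, "ay": 0, "az": 0, "jaw": 0.3},
  {"x": 0, "y": 0, "z": -0.45, "ax": 0, "ay": 0, "az": 0, "jaw": 0.3},
  {"x": 0, "y": 0, "z": -0.6, "ax": 0, "ay": 0, "az": 0, "jaw": 0.3},
  {"x": 0, "y": 0, "z": -0.6, "ax": 0, "ay": 0, "az": 0, "jaw": 0.3},
])

```text
time: 36.15
tool_pos: [546.4, 209.7, 264.8]
tcp_rot: [3.138, -0.004, 0.914]
contact_force: [-0.7, 0.5, 0.1]
grip_width: 59.7
finger_force: 0.0
```

```bash
python3 - <<'E'
from fit import *
for n in('side','wrist'):
    cap(n);p,w=cloud(n);fit(seg(w,154),0)
    s=w.reshape(-1,3);d=np.hypot(s[:,0]-547,s[:,1]-208)
    f=s[(d<30)&(d>16)&(s[:,2]>160)&(s[:,2]<180)];c=f.mean(0);k=np.linalg.lstsq(np.c_[f-c,][:,:2],(f-c)[:,2],rcond=None)[0]
    t=s[(d<14)&(s[:,2]>200)&(s[:,2]<235)]
    print(n,'flange top z',np.median(f[:,2]),'slope',k.round(3),'grip top',np.median(t,0))
a=cv2.resize(np.load('side.npz')['p'][120:260,240:380],(400,400),interpolation=cv2.INTER_CUBIC)[100:];b=cv2.resize(np.load('wrist.npz')['p'],(400,300))
cv2.imwrite('pics/m6.png',np.hstack([a,b])[:,:,::-1])
E
```

```text
fit [ 5.49061e+02  2.07246e+02  9.17000e-01 -3.00000e-03] 1779 1.1 unmod wild 0.0
side flange top z 170.2509719541425 slope [0.04  0.053] grip top [545.01090058 205.23312685 222.87764559]
fit [ 5.44864e+02  2.08367e+02  9.14000e-01 -2.00000e-03] 14467 0.51 unmod wild 0.0
wrist flange top z 170.64409225713587 slope [-0.011 -0.01 ] grip top [547.15301042 209.39108307 224.58861106]
```

View pics/m6.png

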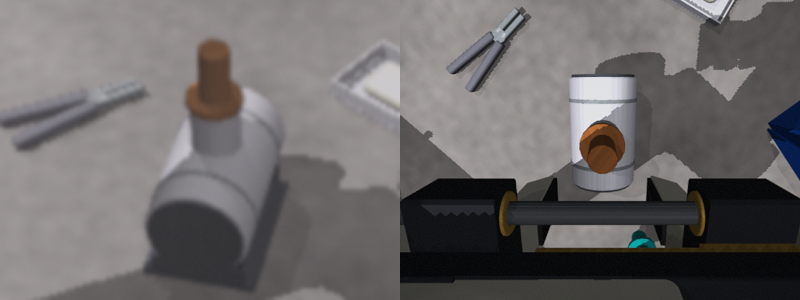

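The stopper is seated, with the flange flat on the rim, the neck upright and the gripper clear.

```bash
python3 -c "
from plant import bot
print(bot.close_job())"
```

```text
the job is handed in; nothing more can be done
None
```

Job handed in at about 36 s: cameras show the drum neck-up (roll within 0.003 rad of zero), with the narrow stopper released and its flange level on the rim; my first try at rolling the drum caught the rim and peaked at about 107 N wrist force (limit 120 N), possibly over the 40 N limit if it counts as arm or gripper-body contact.

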